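# Set the steady rest on a spindle lathe

## Robot

A 6-joint arm with a two-finger parallel gripper is mounted at the origin on the work surface. World frame = base frame: x ahead of the robot, y to its left, z up, the work surface at z = 0. Lengths are in m, angles in degrees, forces in N, time in s.
With the tool pointing down it reaches from about 0.35 to 0.725 m from the base axis. Payload 4.3 kg.
Tool frame: the origin (TCP) lies on the mounting face of the last link; the fingertips stand 173 mm ahead of it and the grasp point (between the pads) lies 155 mm ahead of it; z points along the fingers, y is the line along which they close (so a half turn about z gives the same grasp; the last joint's range is limited). The gripper opens to 85 mm and grips with 20 to 120 N. Pads are 22 mm wide; open, the fingers measure 114 mm over their backs; the gripper's body (76 mm by 85 mm) begins 54 mm behind the grasp point. The pads swing forward as they close: fully open they stand 13 mm farther back than shut.
Start: joints at [61.69, 21.618, 4.641, 73.018, 0, 83.68], TCP at [0.215, 0.533, 0.405] pointing down, gripper open.
Joint ranges: [-156.06, 156.06], [-48.1, 94.91], [-58.44, 69.94], [-101.28, 121.22], [-78.64, 73.56], [-180, 180]. Speed limits (degrees/s): [147.25, 147.25, 180, 180, 180, 180].

## Interface

Orientations are given as [roll, pitch, yaw] about the fixed x, y, z axes, in that order (R = Rz(yaw) Ry(pitch) Rx(roll)).
In Python, from plant import state, vision, ctrl gives the robot as it stands.
- The arm moves only by the shell command python3 -m handwheel 'ROWS' [OPENING] [FORCE]. ROWS is JSON, a list of rows, each an object with "slide": the shift along the tool's x, y, z normalised to -1 to 1, where 1 is 0.02 m, a list of three; "turn": the turn, a rotation vector about the tool's x, y, z normalised to -1 to 1, where 1 is 0.12 rad, a list of three. In form: [{"slide": [tx, ty, tz], "turn": [ax, ay, az]}, ...]. A call has 1 to 8 rows; each row shifts and turns the commanded pose from where the row before left it, along the tool's axes as they then stand; what a row does not reach is not made up. A row lasts 1/12 s, in which the tool goes at most 41.7 mm and 7.16 degrees, less where a joint would pass 70% of its speed; a pose out of reach is approached as far as the arm can. A call with a number of a shift or a turn outside -1 to 1 is refused whole. A call with a gripper value outside its range is refused whole. OPENING is the opening, from -1 (shut) to 1 (fully open), set as the call begins (- or left out, the last holds). The fingers move at their own pace and stop on an object; FORCE is the grip in N (left out, the last holds). Time passes only in rows, so rows that do not move let the fingers close. It gives the time, the measured TCP pose, the force, the opening and the grip force at its end, in the units of the state.
- state(): the state, without advancing time (a new reading comes with each control period).
- vision.grab_frame(name): name is "side" or "top" or "wrist"; returns a dict with "pixels" (384x512x3 uint8, red, green, blue), "range_z" (384x512 float32, m along the optical axis (not along the pixel's ray), 0 where there is no reading), "fx", "fy", "cx", "cy" (pixels), "R" (3x3) and "t" (3): a world point X has camera coordinates R X + t. Camera axes: x right, y down, z forward; pixel columns grow to the right and rows downward; lengths in m; the calibration is good to about 2 mm. A picture is of the moment at which its call begins.
- ctrl.hand_in(): hands the job in; it is judged then, once.
The state is a dict: "time_s": time; "joints": joint angles; "qd": joint speeds; "tau": joint torques, N m; "eef_pos": TCP position; "tcp_rot": TCP orientation; "force": force on the tool from outside, world axes, zero at the start; "wrist_torque": the same for the moment, N m; "width": finger opening in m; "grasp_force": force on a finger pad.
Only numpy, scipy, OpenCV 4.12 (cv2) and the standard library are available. Lean on these libraries where they do the work, as an engineer would, in place of code of your own. Each camera call takes 0.05 s, during which the arm holds its last target. There are 200 camera calls.

## Task

Someone left a spanner lying across the bed of the small bench lathe, under the spindle: draw it out first and lay it flat in the steel tool tray. Then, with its hinged keeper still open, slide the steady rest along the bed by its upright tab until it is centred on the narrow flat waist of the spindle, and finally swing the keeper over and down until it rests fully home in its fork. Do not push hard on the spindle or tailstock (a light brush is no harm), and leave the other things on the bench where they are.

Things in the scene. Friction and masses are not known exactly. Their poses are not given: they have to be found in the camera images.
- lathe: Small grey bench lathe, fixed, bed along its y. Origin on the bench under the bed's middle; +x is the far side. Bed 90 mm wide, y -290 to +280 mm, flat top at 60 mm. Feet 120 mm wide at y -235 and +225. Headstock 100 mm wide, 165 mm high, y -285 to -185 mm; chuck 52 mm across, on to y -150 mm. The spindle's axis: along y at x = 0, 115 mm above the bench.
- spindle: Turned wooden spindle and grey tailstock, one fixed part; its y place on the lathe varies. Origin: on the axis, middle of the waist; axes as the lathe's. Waist: the one narrow straight flat neck, 26 mm long, 16 mm across, between two square beads 29 mm across; the rest is 20 to 29 mm across. Tailstock y +80 to +155 mm, 60 mm wide, top 30 mm over the axis; 60 mm handwheel to +200 mm.
- steady (a joint): Position of the steady rest along the bed, m: 0 at the headstock end (jaw at lathe y -110 mm), growing towards the tailstock (+y of the lathe), up to 0.225. Needs about 3 N to move and stays where it is left.
- steady_jaw (a point): Middle of the steel steady rest's U-shaped jaw, on the spindle's axis, 55 mm above the bed top. Base 24 mm long in y; uprights at x -27 and +27 mm, 10 mm by 16 mm; the fork's cheeks on the front upright are 22 mm over all and reach 25 mm above this point, the hinge's 32 mm.
- steady_grip (a point): Middle of the top of the steady's upright grip tab, on the robot's side of the bed: tab 22 mm in the lathe's x, 14 mm in y (grasp it across y), 42 mm tall above its foot; its top is 114 mm above the bench; x -66 mm from the jaw.
- keeper (a joint): Angle of the keeper, the hinged top arm of the steady, rad: 0 closed (level over the spindle, its end resting in the fork on the front upright, pointing to the lathe's -x), about 1.57 standing straight up, over that leaning back to +x, at most 2.1. Stiff: it stays at any angle (about 0.07 N m).
- keeper_hinge (a point): The keeper's hinge axis (parallel to the lathe's y): x +27 mm and z +24 mm from the jaw.
- keeper_knob (a point): Middle of the keeper's end bar: round, 14 mm thick, 24 mm long along y, 72 mm from the hinge. The arm itself is 12 mm wide and 8 mm thick.
- spanner: Loose flat steel spanner, 140 mm long, 8 mm thick, 120 g, lying across the bed under the spindle, between steady and waist. Origin: middle of the underside; x along it, ring end (25 mm across) at -70 mm towards the robot, open jaw (28 mm wide) at +70 mm. Shank 14 mm wide from -45 to +45 mm. The ring end overhangs the bed by about 55 mm. At least 31 mm free between its top and the spindle.
- tray: Shallow dark steel open tray, 100 mm (its x) by 190 mm (its y) outside, 24 mm high, walls 4 mm, floor about 4 mm. Heavy and fixed. Origin: middle of the underside. It stands before the left or the right end of the lathe.
- bowl_blank: Bystander: wooden disc 100 mm across, 50 mm high, on the side where the tray is not; origin middle of underside.
- sanding_block: Bystander: cork block 60 x 100 x 30 mm between robot and lathe; origin middle of underside.
- finial: Bystander: small dark turned finial, 38 mm across, 60 mm high, in front of the lathe; origin middle of underside.
- wax_tin: Bystander: metal tin 52 mm across, 40 mm high, in front of the lathe; origin middle of underside.
- glue_bottle: Bystander: white bottle 54 mm across, 150 mm high, behind the lathe; origin middle of underside.
- small_bowl: Bystander: turned bowl 110 mm across, 50 mm high, behind the lathe; origin middle of underside.
- gouge: Bystander: turning gouge with a wooden handle, 290 mm long, lying left of the lathe; origin underneath near the ferrule, x along it.
- square_blank: Bystander: square wood blank 160 x 40 x 40 mm lying right of the lathe; origin middle of underside.
Not all that is in view belongs to the job. Several things have the shape of the tray; the one meant has the colours described above.

How it is judged (in metres and radians):
On the way, in this order (a step that is already met when the one before it is completed fails the run):
1. the spanner lies flat in the tray, let go (x of spanner in the frame of tray between -0.042 and 0.042 m and y of spanner in the frame of tray between -0.065 and 0.065 m and z of spanner in the frame of tray between -0.002 and 0.012 m and angle between spanner's own z axis and vertical below 0.15 rad and contact force between the fingers and spanner below 0.1 N and linear speed of spanner below 0.03 m/s), for 0.2 s.
2. the steady is centred on the waist (within 5 mm) with its keeper still open (over 0.8 rad) (y of steady_jaw in the frame of spindle between -0.005 and 0.005 m and value of joint keeper above 0.8 rad and velocity of joint steady between -0.01 and 0.01 m/s), for 0.2 s.
At the end, for the whole second after the job is handed in: The spanner lies flat (within 0.15 rad) on the floor of the tray, its middle within 42 mm (tray x) and 65 mm (tray y) of the tray's middle; the steady's jaw is within 5 mm of the waist's middle along the lathe; the keeper is closed to under 0.06 rad; everything is at rest and released (x of spanner in the frame of tray between -0.042 and 0.042 m and y of spanner in the frame of tray between -0.065 and 0.065 m and z of spanner in the frame of tray between -0.002 and 0.012 m and angle between spanner's own z axis and vertical below 0.15 rad and y of steady_jaw in the frame of spindle between -0.005 and 0.005 m and value of joint keeper below 0.06 rad and linear speed of spanner below 0.02 m/s); the robot touches nothing.
It fails at once if a bystander is moved by more than 25 mm (distance of any of bowl_blank, sanding_block, finial, wax_tin, glue_bottle, small_bowl, gouge, square_blank from where it was at the start of the episode above 0.025 m).
It fails at once if the robot presses on the spindle or tailstock with more than 15 N (contact force between any of the arm, the fingers and spindle above 15 N).
It also fails if it takes over 64 s, if anything falls off the work surface, if the arm or the gripper's body presses on something with over 40 N, if the wrist force passes 120 N, or if a joint passes its speed limit or range.

## Working session

There is one attempt and no reset: what is moved stays moved. The work goes in short steps, Python scripts to look and compute and a shell command to move; the robot and the scene stay as the last step left them, time stands still between calls to the robot, and variables do not carry over. Pictures are saved under pics/ and viewed, at most 12 in all, crops included, and the job is handed in when it is done.

```bash
ls; mkdir -p pics; python3 - <<'E'
from plant import state, vision, ctrl
import cv2, numpy as np, pickle
s=state(); print({k:np.round(v,3).tolist() for k,v in s.items()})
for n in ("top","side"):
    f=vision.grab_frame(n); pickle.dump(f,open(f"pics/{n}0.pkl","wb"))
    print(n,f["fx"],f["cx"],f["cy"],np.round(f["R"],3).tolist(),np.round(f["t"],3).tolist())
    cv2.imwrite(f"pics/{n}0.png",cv2.resize(f["pixels"][:,:,::-1],(800,600)))
E
```

```text
pics
{'time_s': 0.0, 'joints': [61.691, 21.662, 4.563, 73.018, -0.001, 83.682], 'qd': [-0.069, 0.004, 0.02, -0.025, 0.035, -0.015], 'tau': [0.001, -46.36, 26.988, 0.021, -0.0, -0.0], 'eef_pos': [0.215, 0.533, 0.404], 'tcp_rot': [-179.883, -0.012, 158.009], 'force': [-0.011, 0.303, -0.386], 'wrist_torque': [0.02, -0.01, 0.045], 'grasp_force': 0.0, 'width': 0.085}
top 355.03089895222837 256.48479343878915 190.95754282837441 [[-0.027, -1.0, -0.008], [-0.994, 0.027, -0.109], [0.109, 0.005, -0.994]] [-0.007, 0.466, 1.294]
side 355.55223422759286 258.22160074368225 188.7527022630181 [[-0.869, 0.495, 0.022], [0.277, 0.523, -0.806], [-0.41, -0.694, -0.592]] [0.417, -0.028, 1.341]
```

View pics/top0.png

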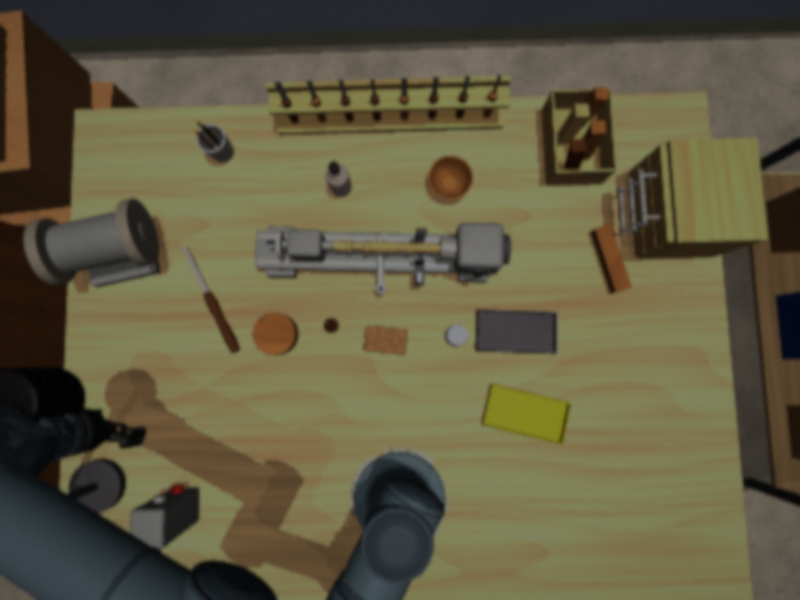

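View pics/side0.png

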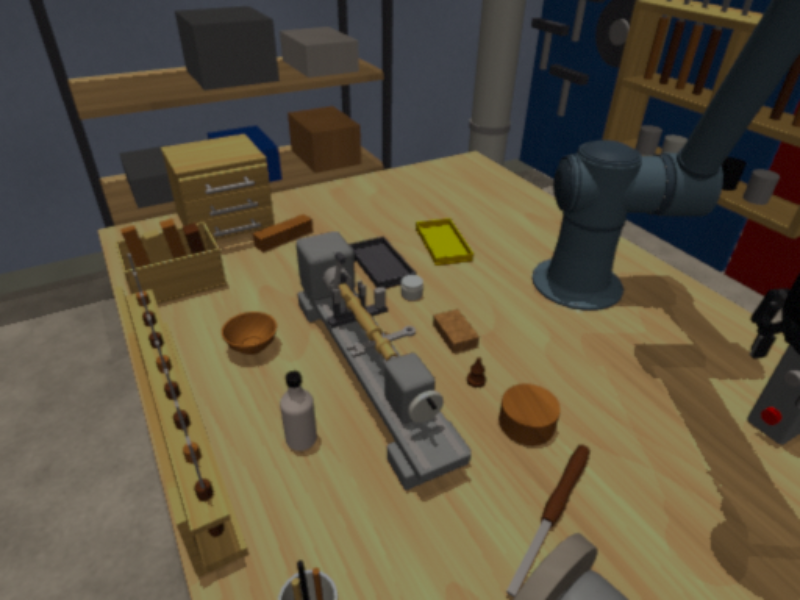

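The top view shows the lathe at about (380,250)/800, with headstock on the right (−y), spanner ring at (380,290), steady near (418,258), dark tray at (516,331) and wax tin at (457,335). The yellow tray is a decoy. The side view agrees. Next I'll measure these.

```bash
cat > h.py <<'E'
import numpy as np, cv2, pickle
from plant import state, vision, ctrl
def cloud(f):
    d=f["range_z"]; v,u=np.mgrid[:384,:512]
    c=np.stack([(u-f["cx"])/f["fx"]*d,(v-f["cy"])/f["fy"]*d,d],-1)
    P=(c-f["t"])@f["R"]          # R^T (c-t)
    P[d<=0]=np.nan
    return P
def load(n): return pickle.load(open(f"pics/{n}.pkl","rb"))
def grab(n,tag):
    f=vision.grab_frame(n); pickle.dump(f,open(f"pics/{tag}.pkl","wb")); return f
def ray(f,u,v,z):
    "pixel -> world point at height z"
    d=np.array([(u-f["cx"])/f["fx"],(v-f["cy"])/f["fy"],1])@f["R"]; o=-np.asarray(f["t"])@f["R"]
    return o+d*(z-o[2])/d[2]
def proj(f,X):
    c=np.asarray(X)@np.asarray(f["R"]).T+f["t"]; return c[...,:2]/c[...,2:]*f["fx"]+[f["cx"],f["cy"]]
E
python3 - <<'E'
from h import *
f=load("top0"); P=cloud(f); px=f["pixels"].astype(int)
z=P[...,2]; print("bench z",np.nanmedian(z[200:240,200:400]))
roi=np.zeros(z.shape,bool); roi[140:236,150:375]=1
# tray: dark, low sat
hsv=cv2.cvtColor(f["pixels"],cv2.COLOR_RGB2HSV)
def comps(m,name,mn=15):
    n,l,st,c=cv2.connectedComponentsWithStats(m.astype(np.uint8))
    for i in range(1,n):
        if st[i,4]>=mn:
            q=P[l==i]; r=cv2.minAreaRect(np.float32(q[:,:2])*1000)
            print(name,st[i,:].tolist(),np.round(np.nanmedian(q,0),3).tolist(),"z95",round(float(np.nanpercentile(q[:,2],95)),3),"rect",np.round(r[0],1),np.round(r[1],1),round(r[2],1))
comps(roi&(z>0.015)&(z<0.30),"obj")
comps(roi&(z>0.05)&(z<0.067),"bed")
comps(roi&(z>0.152)&(z<0.18),"head")
comps(roi&(z>0.1)&(z<0.2),"hi",4)
m=roi&(hsv[...,2]<90)&(hsv[...,1]<90)&(z<0.04)
comps(m,"traydark")
img=f["pixels"][130:200,150:340,::-1]; cv2.imwrite("pics/topc.png",cv2.convertScaleAbs(cv2.resize(img,None,fx=4.2,fy=4.2,interpolation=cv2.INTER_CUBIC),alpha=1.6))
E
```

```text
bench z 0.0014076851534907844
obj [163, 142, 164, 46, 4637] [0.565, 0.009, 0.101] z95 0.166 rect [553.5  30.6] [583.3 153.9] 86.1
obj [305, 197, 52, 29, 204] [0.389, -0.307, 0.024] z95 0.028 rect [ 383.  -290.9] [190.5 100.3] 86.9
obj [161, 199, 30, 28, 634] [0.391, 0.276, 0.05] z95 0.054 rect [391.8 278.1] [97.5 98.3] 43.3
obj [207, 204, 9, 8, 51] [0.408, 0.148, 0.041] z95 0.057 rect [409.2 151.5] [24.5 29.7] 39.9
obj [285, 207, 15, 14, 155] [0.376, -0.147, 0.039] z95 0.044 rect [ 377.8 -147.3] [48.9 48.7] 44.6
obj [233, 208, 28, 19, 443] [0.371, 0.021, 0.03] z95 0.034 rect [370.9  20.5] [99.7 59.9] 82.6
obj [150, 216, 3, 9, 19] [0.365, 0.375, 0.021] z95 0.028 rect [368.9 374.6] [29.7  8.3] 2.1
bed [163, 147, 102, 30, 1186] [0.557, 0.129, 0.06] z95 0.065 rect [573.9 134.9] [374.9  90.9] 84.3
bed [180, 147, 5, 7, 17] [0.624, 0.249, 0.06] z95 0.063 rect [621.1 250.3] [14.4 22.5] 89.9
bed [206, 148, 60, 7, 315] [0.612, 0.063, 0.06] z95 0.065 rect [611.5  53.5] [216.8  24.8] 88.6
bed [272, 149, 19, 6, 68] [0.607, -0.1, 0.06] z95 0.065 rect [ 605.  -113.2] [21.1 66.1] 0.1
bed [272, 161, 
[... 656 characters left out ...]
] 86.4
hi [266, 163, 6, 5, 29] [0.542, -0.063, 0.134] z95 0.142 rect [544.3 -63.8] [17.7  9. ] 88.4
hi [266, 174, 5, 6, 27] [0.505, -0.061, 0.114] z95 0.119 rect [505.2 -61.4] [14.1 18.3] 88.8
traydark [172, 172, 27, 6, 59] [0.53, 0.244, 0.019] z95 0.038 rect [534.4 248.6] [21.2 96.9] 16.3
traydark [209, 173, 32, 1, 32] [0.541, 0.101, -0.0] z95 0.004 rect [540.4 100.7] [118.7   1.8] 88.5
traydark [272, 174, 16, 1, 16] [0.531, -0.109, 0.002] z95 0.014 rect [ 530.4 -107.4] [54.3  5.6] 82.1
traydark [293, 175, 20, 6, 74] [0.508, -0.185, 0.035] z95 0.04 rect [ 512.1 -191.4] [69.4 15.7] 86.9
traydark [304, 198, 52, 28, 1358] [0.382, -0.292, 0.005] z95 0.024 rect [ 381.6 -289.4] [187.7  98. ] 86.7
```

View pics/topc.png

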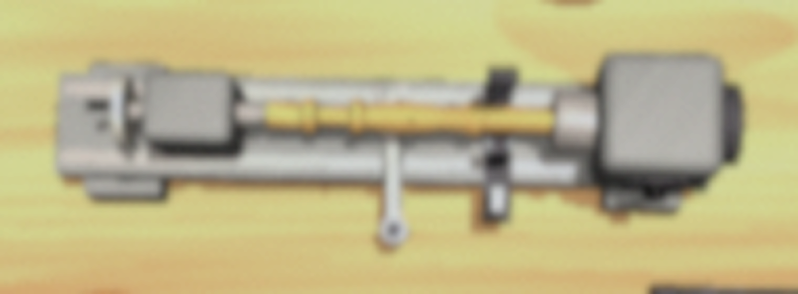

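The crop shows the waist between two beads at about (333,117), the spanner ring at (393,230), the tab at (497,205) and the keeper end at (500,75). The sizes fit: tray 188x98 mm, headstock 100 mm at z 0.164, tab top at 0.114. I'll move above the spanner and look with the wrist camera.

```bash
python3 -m handwheel '[{"slide":[0,0,0],"turn":[0,0,-0.8]},{"slide":[0,0,0],"turn":[0,0,-0.8]},{"slide":[0,0,0],"turn":[0,0,-0.8]},{"slide":[0,0,0],"turn":[0,0,-0.8]},{"slide":[-0.4,-1,0],"turn":[0,0,0]},{"slide":[-0.4,-1,0],"turn":[0,0,0]},{"slide":[-0.4,-1,0],"turn":[0,0,0]},{"slide":[-0.4,-1,0],"turn":[0,0,0]}]' 0
python3 -m handwheel '[{"slide":[-0.4,-1,0],"turn":[0,0,0]},{"slide":[-0.4,-1,0],"turn":[0,0,0]},{"slide":[-0.4,-1,0],"turn":[0,0,0]},{"slide":[-0.4,-1,0],"turn":[0,0,0]},{"slide":[-0.4,-1,0],"turn":[0,0,0]},{"slide":[-0.4,-1,0],"turn":[0,0,0]},{"slide":[-0.4,-1,0],"turn":[0,0,0]},{"slide":[-0.4,-1,0],"turn":[0,0,0]}]'
python3 -m handwheel '[{"slide":[-0.4,-1,0],"turn":[0,0,0]},{"slide":[-0.4,-1,0],"turn":[0,0,0]},{"slide":[-0.4,-1,0],"turn":[0,0,0]},{"slide":[-0.4,-1,0],"turn":[0,0,0]},{"slide":[-0.4,-1,0],"turn":[0,0,0]},{"slide":[-0.4,-1,0],"turn":[0,0,0]},{"slide":[-0.4,-1,0],"turn":[0,0,0]},{"slide":[-0.4,-1,0],"turn":[0,0,0]}]'
python3 -m handwheel '[{"slide":[-0.4,-1,0],"turn":[0,0,0]},{"slide":[-0.4,-1,0],"turn":[0,0,0]},{"slide":[-0.4,-1,0],"turn":[0,0,0]},{"slide":[-0.4,-1,0],"turn":[0,0,0]},{"slide":[-0.4,-1,0],"turn":[0,0,0]},{"slide":[-0.4,-1,0],"turn":[0,0,0]},{"slide":[0,0,0],"turn":[0,0,0]},{"slide":[0,0,0],"turn":[0,0,0]}]'
python3 - <<'E'
from h import *
f=grab("wrist","w0"); print(f["fx"],np.round(f["R"],3).tolist(),np.round(-f["t"]@f["R"],3))
cv2.imwrite("pics/w0.png",cv2.resize(f["pixels"][:,:,::-1],(800,600)))
f=grab("side","side1"); c=f["pixels"][140:320,180:310,::-1]
cv2.imwrite("pics/side1.png",cv2.resize(c,None,fx=3.3,fy=3.3,interpolation=cv2.INTER_CUBIC))
grab("top","top1")
E
```

```text
time_s: 0.77
eef_pos: [0.2473, 0.4522, 0.4041]
tcp_rot: [-179.9, -0.0, -180.0]
force: [0.7, 0.1, 0.4]
width: 0.0426
grasp_force: 0.0
time_s: 1.43
eef_pos: [0.3114, 0.2921, 0.4043]
tcp_rot: [-180.0, -0.0, -180.0]
force: [-0.4, 0.4, 0.5]
width: 0.0428
grasp_force: 0.0
time_s: 2.1
eef_pos: [0.3754, 0.1321, 0.4044]
tcp_rot: [-180.0, -0.0, -180.0]
force: [0.6, 0.0, -0.2]
width: 0.0424
grasp_force: 0.0
time_s: 2.77
eef_pos: [0.4234, 0.0126, 0.4043]
tcp_rot: [180.0, -0.1, 179.9]
force: [-0.6, 0.3, -0.3]
width: 0.0425
grasp_force: 0.0
299.78896319148964 [[0.003, 1.0, 0.001], [0.951, -0.003, 0.309], [0.309, 0.0, -0.951]] [0.344 0.013 0.375]
```

View pics/w0.png

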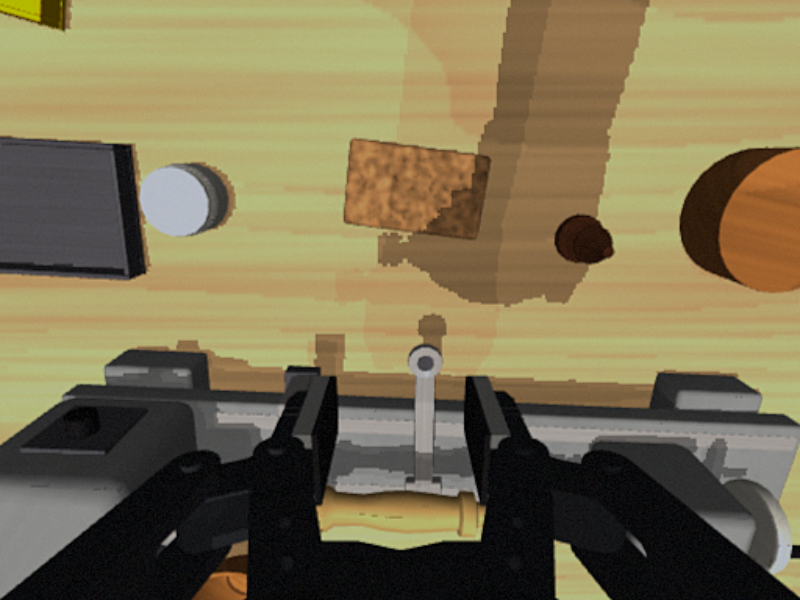

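The wrist view shows the spanner ring at (425,360)/800 with the shank running down to (424,480), the bed front edge below it, and the tab top at (303,378). I'll work out the spanner line, lathe yaw and tray pose.

```bash
python3 - <<'E'
from h import *
f=load("w0"); P=cloud(f); z=P[...,2]; px=f["pixels"].astype(int)
# spanner: cells near px (425,360..470)/800*512
for v in range(224,312,6):
    row=[u for u in range(255,295) if 0.0615<z[v,u]<0.075]
    if row: print(v,min(row),max(row), "mid at z.068",np.round(ray(f,(min(row)+max(row))/2,v,.068),4), "w",round(ray(f,max(row)+1,v,.068)[1]-ray(f,min(row),v,.068)[1],4))
# bed front edge: for each column, the first row (from image top) with z in .055-.065
E=[]
for u in list(range(140,175))+list(range(335,410)):
    r=[v for v in range(235,300) if abs(z[v,u]-.06)<.004]
    if r: E.append(ray(f,u,r[0],.06)[:2])
E=np.array(E); k=np.polyfit(E[:,1],E[:,0],1); res=E[:,0]-np.polyval(k,E[:,1]); g=abs(res)<.004; k=np.polyfit(E[g,1],E[g,0],1)
print("bed front edge x = %.4f + %.4f*y"%(k[1],k[0]),"yaw",-np.degrees(np.arctan(k[0])),g.sum(),len(E))
# tab top
m=(abs(z-.114)<.004)&(np.arange(512)[None]<230)&(np.arange(384)[:,None]<270)&(np.arange(512)[None]>170)
v,u=np.nonzero(m); q=P[m]; print("tab",len(u),u.min(),u.max(),v.min(),v.max(),np.round([q.min(0),q.max(0)],4).tolist())
# tray top
t=load("top1"); Pt=cloud(t); h=cv2.cvtColor(t["pixels"],cv2.COLOR_RGB2HSV)
m=np.zeros(z.shape,bool); m[190:232,295:365]=1; m&=(h[...,2]<100)&(h[...,1]<90)
q=np.array([ray(t,a,b,.022)[:2] for b,a in zip(*np.nonzero(m))],np.float32); print("tray",cv2.minAreaRect(q*1000))
for n,t in(("wrist",f),): print("bench z wrist",np.nanmedian(z[20:60,180:250]),"block top",np.nanmedian(z[110:135,240:280]))
E
```

```text
224 264 280 mid at z.068 [0.4779 0.0306 0.068 ] w 0.0189
230 262 282 mid at z.068 [0.4852 0.0307 0.068 ] w 0.0235
236 263 281 mid at z.068 [0.4926 0.0308 0.068 ] w 0.0214
242 266 278 mid at z.068 [0.5001 0.0309 0.068 ] w 0.0148
248 266 277 mid at z.068 [0.5077 0.0304 0.068 ] w 0.0137
254 266 277 mid at z.068 [0.5154 0.0305 0.068 ] w 0.0138
260 266 277 mid at z.068 [0.5232 0.0306 0.068 ] w 0.0139
266 255 294 mid at z.068 [0.5311 0.0342 0.068 ] w 0.0467
272 255 294 mid at z.068 [0.5391 0.0344 0.068 ] w 0.047
278 255 294 mid at z.068 [0.5473 0.0345 0.068 ] w 0.0473
284 255 293 mid at z.068 [0.5555 0.034  0.068 ] w 0.0465
290 255 294 mid at z.068 [0.5639 0.0348 0.068 ] w 0.048
296 255 294 mid at z.068 [0.5724 0.0349 0.068 ] w 0.0484
302 255 294 mid at z.068 [0.581 0.035 0.068] w 0.0487
308 255 294 mid at z.068 [0.5898 0.0352 0.068 ] w 0.0491
bed front edge x = 0.5277 + 0.0505*y yaw -2.891967794904939 110 110
tab 40 178 183 256 268 [[0.4931, -0.0647, 0.11], [0.5047, -0.0596, 0.1167]]
tray ((381.063720703125, -288.9131774902344), (191.84275817871094, 99.46153259277344), 86.68753814697266)
bench z wrist 0.0016731095773650155 block top 0.03175709780709767
```

View pics/side1.png

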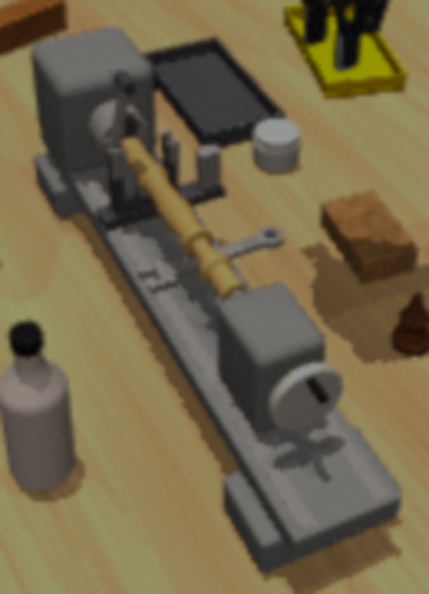

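The spanner shank is at y≈0.0306, from x≈0.499, with the bed edge at 0.529. Its width reads 13.8 mm (14 nominal) and the ring 23.5 mm, so I trust it. I'll grip at x≈0.508.

```bash
python3 -m handwheel '[{"slide":[-0.85,0.18,0.3],"turn":[0,0,0]},{"slide":[-0.85,0.18,0.3],"turn":[0,0,0]},{"slide":[-0.85,0.18,0.3],"turn":[0,0,0]},{"slide":[-0.85,0.18,0.3],"turn":[0,0,0]},{"slide":[-0.83,0.18,0.3],"turn":[0,0,0]},{"slide":[0,0,1],"turn":[0,0,0]},{"slide":[0,0,1],"turn":[0,0,0]},{"slide":[0,0,1],"turn":[0,0,0]}]' 0
python3 -m handwheel '[{"slide":[0,0,1],"turn":[0,0,0]},{"slide":[0,0,1],"turn":[0,0,0]},{"slide":[0,0,1],"turn":[0,0,0]},{"slide":[0,0,1],"turn":[0,0,0]},{"slide":[0,0,0.47],"turn":[0,0,0]},{"slide":[0,0,0],"turn":[0,0,0]},{"slide":[0,0,0],"turn":[0,0,0]}]'
python3 -m handwheel '[{"slide":[0,0,0],"turn":[0,0,0]},{"slide":[0,0,0],"turn":[0,0,0]},{"slide":[0,0,0],"turn":[0,0,0]},{"slide":[0,0,0],"turn":[0,0,0]},{"slide":[0,0,0],"turn":[0,0,0]},{"slide":[0,0,0],"turn":[0,0,0]}]' -1 60
```

```text
time_s: 3.58
eef_pos: [0.508, 0.0325, 0.314]
tcp_rot: [180.0, 0.0, -179.9]
force: [1.0, 0.1, -0.3]
width: 0.0425
grasp_force: 0.0
time_s: 4.17
eef_pos: [0.5077, 0.0318, 0.2254]
tcp_rot: [180.0, -0.1, -179.9]
force: [1.1, -0.2, 0.6]
width: 0.0427
grasp_force: 0.0
time_s: 4.67
eef_pos: [0.5088, 0.0312, 0.2265]
tcp_rot: [180.0, 0.2, -180.0]
force: [-1.1, -0.6, 6.7]
width: 0.0129
grasp_force: 58.7
```

```bash
python3 -m handwheel '[{"slide":[0,0,-0.3],"turn":[0,0,0]},{"slide":[0.5,0,0],"turn":[0,0,0]},{"slide":[1,0,0],"turn":[0,0,0]},{"slide":[1,0,0],"turn":[0,0,0]},{"slide":[1,0,0],"turn":[0,0,0]},{"slide":[1,0,0],"turn":[0,0,0]},{"slide":[1,0,0],"turn":[0,0,0]},{"slide":[0,0,-1],"turn":[0,0,0]}]'
python3 -m handwheel '[{"slide":[0,0,-1],"turn":[0,0,0]},{"slide":[0,0,-1],"turn":[0,0,0]},{"slide":[0,0,0],"turn":[0,0,0]},{"slide":[0,0,0],"turn":[0,0,0]}]'
python3 - <<'E'
from h import *
f=grab("side","side2"); c=f["pixels"][100:340,120:400,::-1]
cv2.imwrite("pics/side2.png",cv2.resize(c,None,fx=2.4,fy=2.4,interpolation=cv2.INTER_CUBIC))
E
```

```text
time_s: 5.33
eef_pos: [0.3901, 0.0318, 0.2471]
tcp_rot: [179.9, -0.9, -180.0]
force: [-0.9, 0.3, -1.7]
width: 0.0124
grasp_force: 58.5
time_s: 5.67
eef_pos: [0.3985, 0.0311, 0.2922]
tcp_rot: [-180.0, 0.1, -180.0]
force: [-0.1, 0.8, -1.7]
width: 0.0124
grasp_force: 58.6
```

View pics/side2.png

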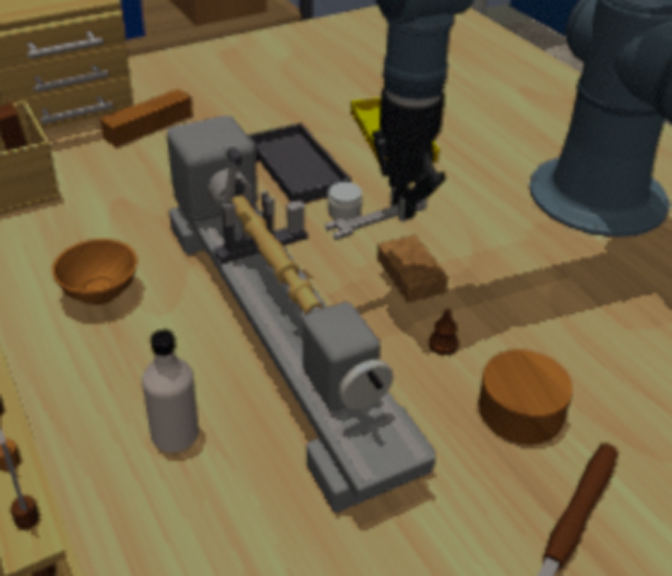

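The spanner is out, held level at (370,218) in the crop, with a 12 mm grip. I'll turn it 93° and carry it over the tray.

```bash
python3 -m handwheel '[{"slide":[0,0,0],"turn":[0,0,0.97]},{"slide":[0,0,0],"turn":[0,0,0.97]},{"slide":[0,0,0],"turn":[0,0,0.97]},{"slide":[0,0,0],"turn":[0,0,0.97]},{"slide":[0,0,0],"turn":[0,0,0.97]},{"slide":[0,0,0],"turn":[0,0,0.97]},{"slide":[0,0,0],"turn":[0,0,0.97]},{"slide":[0,0,0],"turn":[0,0,0.97]}]'
python3 -m handwheel '[{"slide":[0,0,0],"turn":[0,0,0.97]},{"slide":[0,0,0],"turn":[0,0,0.97]},{"slide":[0,0,0],"turn":[0,0,0.97]},{"slide":[0,0,0],"turn":[0,0,0.97]},{"slide":[0,0,0],"turn":[0,0,0.97]},{"slide":[0,0,0],"turn":[0,0,0.97]},{"slide":[-0.6,0,0],"turn":[0,0,0]},{"slide":[-0.9,0,0],"turn":[0,0,0]}]'
python3 -m handwheel '[{"slide":[-1,0,0],"turn":[0,0,0]},{"slide":[-1,0,0],"turn":[0,0,0]},{"slide":[-1,0,0],"turn":[0,0,0]},{"slide":[-1,0,0],"turn":[0,0,0]},{"slide":[-1,0,0],"turn":[0,0,0]},{"slide":[-1,0,0],"turn":[0,0,0]},{"slide":[-1,0,0],"turn":[0,0,0]},{"slide":[-1,0,0],"turn":[0,0,0]}]'
python3 -m handwheel '[{"slide":[-1,0,0],"turn":[0,0,0]},{"slide":[-1,0,0],"turn":[0,0,0]},{"slide":[-1,0,0],"turn":[0,0,0]},{"slide":[-1,0,0],"turn":[0,0,0]},{"slide":[-0.76,0.1,0],"turn":[0,0,0]},{"slide":[0,0,0],"turn":[0,0,0]},{"slide":[0,0,0],"turn":[0,0,0]}]'
python3 - <<'E'
from h import *
f=grab("wrist","w3"); grab("top","top3")
cv2.imwrite("pics/w3.png",f["pixels"][:,:,::-1])
E
```

```text
time_s: 6.38
eef_pos: [0.3972, 0.0313, 0.2897]
tcp_rot: [-179.9, -0.1, 126.3]
force: [-0.6, -0.3, -1.0]
width: 0.0121
grasp_force: 58.6
time_s: 7.05
eef_pos: [0.3954, 0.0019, 0.2897]
tcp_rot: [-179.8, -0.1, 86.8]
force: [-0.1, -0.2, -1.9]
width: 0.0124
grasp_force: 58.6
time_s: 7.72
eef_pos: [0.386, -0.159, 0.2897]
tcp_rot: [-179.8, -0.1, 86.6]
force: [-0.3, 0.4, -0.8]
width: 0.0121
grasp_force: 58.6
time_s: 8.3
eef_pos: [0.3831, -0.2538, 0.2903]
tcp_rot: [-179.9, -0.1, 86.6]
force: [0.5, 1.2, -1.2]
width: 0.0121
grasp_force: 58.6
```

View pics/w3.png

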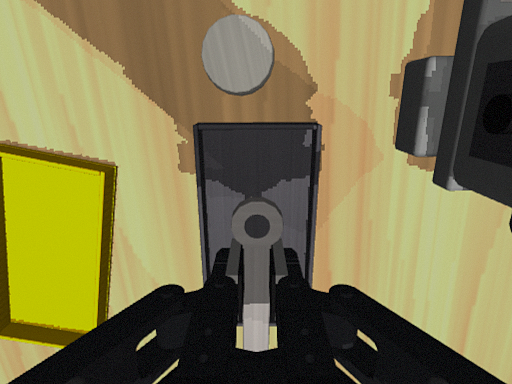

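The ring is at (257,222), centred between the tray walls (200 and 315), and the spanner is parallel to them. I'll lower it and release.

```bash
python3 -m handwheel '[{"slide":[0,0,1],"turn":[0,0,0]},{"slide":[0,0,1],"turn":[0,0,0]},{"slide":[0,0,1],"turn":[0,0,0]},{"slide":[0,0,1],"turn":[0,0,0]},{"slide":[0,0,1],"turn":[0,0,0]},{"slide":[0,0,0.5],"turn":[0,0,0]},{"slide":[0,0,0],"turn":[0,0,0]},{"slide":[0,0,0],"turn":[0,0,0]}]'
python3 -m handwheel '[{"slide":[0,0,0],"turn":[0,0,0]},{"slide":[0,0,0],"turn":[0,0,0]},{"slide":[0,0,0],"turn":[0,0,0]},{"slide":[0,0,0],"turn":[0,0,0]},{"slide":[0,0,-0.5],"turn":[0,0,0]},{"slide":[0,0,-1],"turn":[0,0,0]},{"slide":[0,0,-1],"turn":[0,0,0]},{"slide":[0,0,-1],"turn":[0,0,0]}]' -0.3
python3 -m handwheel '[{"slide":[0,0,-1],"turn":[0,0,0]},{"slide":[0,0,-1],"turn":[0,0,0]},{"slide":[0,0,-1],"turn":[0,0,0]},{"slide":[0,0,-1],"turn":[0,0,0]},{"slide":[0,0,-1],"turn":[0,0,0]},{"slide":[0,0,-1],"turn":[0,0,0]},{"slide":[0,0,-0.5],"turn":[0,0,0]},{"slide":[0,0,0],"turn":[0,0,0]}]'
python3 - <<'E'
from h import *
f=grab("wrist","w4"); P=cloud(f); z=P[...,2]
t=grab("top","top4"); 
# bright pixels inside the tray, top view & wrist
for n,g,zz in(("wrist",f,.012),("top",t,.012)):
    h=cv2.cvtColor(g["pixels"],cv2.COLOR_RGB2HSV); Q=cloud(g)
    m=(abs(Q[...,0]-.382)<.043)&(abs(Q[...,1]+.29)<.088)&(h[...,1]<70)&(h[...,2]>90)&(Q[...,2]<.05)
    q=Q[m]; print(n,m.sum(),np.round(np.median(q,0),4) if m.sum() else "", np.round([q.min(0),q.max(0)],3).tolist() if m.sum() else "")
cv2.imwrite("pics/w4.png",f["pixels"][:,:,::-1])
E
```

```text
time_s: 9.07
eef_pos: [0.3831, -0.2525, 0.181]
tcp_rot: [-179.9, -0.1, 86.7]
force: [-0.2, -0.3, -1.1]
width: 0.0123
grasp_force: 58.6
time_s: 9.73
eef_pos: [0.3832, -0.2535, 0.2523]
tcp_rot: [-180.0, -0.0, 86.6]
force: [0.4, -0.2, -0.1]
width: 0.0302
grasp_force: 0.0
time_s: 10.4
eef_pos: [0.384, -0.2542, 0.3843]
tcp_rot: [179.7, 0.2, 86.6]
force: [0.2, -0.3, 0.5]
width: 0.0296
grasp_force: 0.0
wrist 1866 [ 0.3806 -0.2826  0.0133] [[0.339, -0.373, 0.003], [0.425, -0.219, 0.016]]
top 51 [ 0.3819 -0.2652  0.0115] [[0.374, -0.284, 0.001], [0.39, -0.242, 0.018]]
```

View pics/w4.png

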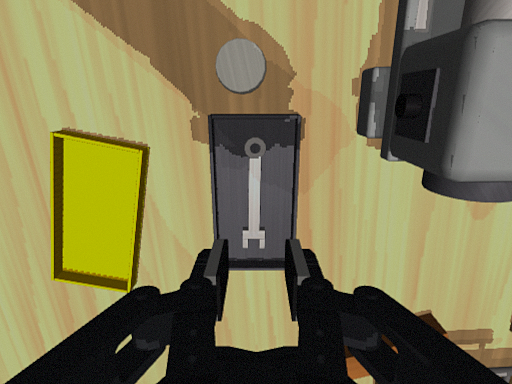

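The spanner lies flat in the tray: ring at (255,147), jaw at (253,238), top at z≈0.013. Next I'll turn back to lathe-aligned and look at the tab, waist and keeper.

```bash
python3 -m handwheel '[{"slide":[0,0,-0.4],"turn":[0,0,-0.94]},{"slide":[0,0,-0.4],"turn":[0,0,-0.94]},{"slide":[0,0,-0.4],"turn":[0,0,-0.94]},{"slide":[0,0,-0.4],"turn":[0,0,-0.94]},{"slide":[0,0,-0.4],"turn":[0,0,-0.94]},{"slide":[0,0,-0.4],"turn":[0,0,-0.94]},{"slide":[0,0,-0.4],"turn":[0,0,-0.94]},{"slide":[0,0,0],"turn":[0,0,-0.94]}]'
python3 -m handwheel '[{"slide":[0,0,0],"turn":[0,0,-0.94]},{"slide":[0,0,0],"turn":[0,0,-0.94]},{"slide":[0,0,0],"turn":[0,0,-0.94]},{"slide":[0,0,0],"turn":[0,0,-0.94]},{"slide":[0,0,0],"turn":[0,0,-0.94]},{"slide":[0,0,0],"turn":[0,0,-0.94]},{"slide":[-0.44,0.97,0],"turn":[0,0,0]},{"slide":[-0.44,0.97,0],"turn":[0,0,0]}]'
python3 -m handwheel '[{"slide":[-0.44,0.97,0],"turn":[0,0,0]},{"slide":[-0.44,0.97,0],"turn":[0,0,0]},{"slide":[-0.44,0.97,0],"turn":[0,0,0]},{"slide":[-0.44,0.97,0],"turn":[0,0,0]},{"slide":[-0.44,0.97,0],"turn":[0,0,0]},{"slide":[-0.44,0.97,0],"turn":[0,0,0]},{"slide":[-0.44,0.97,0],"turn":[0,0,0]},{"slide":[-0.44,0.97,0],"turn":[0,0,0]}]'
python3 -m handwheel '[{"slide":[-0.44,0.97,0],"turn":[0,0,0]},{"slide":[-0.44,0.97,0],"turn":[0,0,0]},{"slide":[-0.44,0.97,0],"turn":[0,0,0]},{"slide":[-0.44,0.97,0],"turn":[0,0,0]},{"slide":[0,0,0],"turn":[0,0,0]},{"slide":[0,0,0],"turn":[0,0,0]},{"slide":[0,0,0],"turn":[0,0,0]}]'
python3 - <<'E'
from h import *
f=grab("wrist","w5"); grab("top","top5"); print(np.round(-f["t"]@f["R"],3))
cv2.imwrite("pics/w5.png",cv2.resize(f["pixels"][:,:,::-1],(800,600)))
E
```

```text
time_s: 11.17
eef_pos: [0.3833, -0.2536, 0.4373]
tcp_rot: [180.0, -0.0, 138.7]
force: [-0.5, 0.3, 0.1]
width: 0.0301
grasp_force: 0.0
time_s: 11.83
eef_pos: [0.4025, -0.2157, 0.4357]
tcp_rot: [179.9, -0.1, 177.0]
force: [0.4, 0.5, 1.2]
width: 0.0297
grasp_force: 0.0
time_s: 12.5
eef_pos: [0.4809, -0.0632, 0.4358]
tcp_rot: [180.0, -0.1, 177.1]
force: [-0.7, 0.3, 0.8]
width: 0.0302
grasp_force: 0.0
time_s: 13.08
eef_pos: [0.5196, 0.0112, 0.4362]
tcp_rot: [-180.0, -0.1, 177.1]
force: [-0.5, -0.5, -0.2]
width: 0.0297
grasp_force: 0.0
[0.441 0.015 0.407]
```

View pics/w5.png

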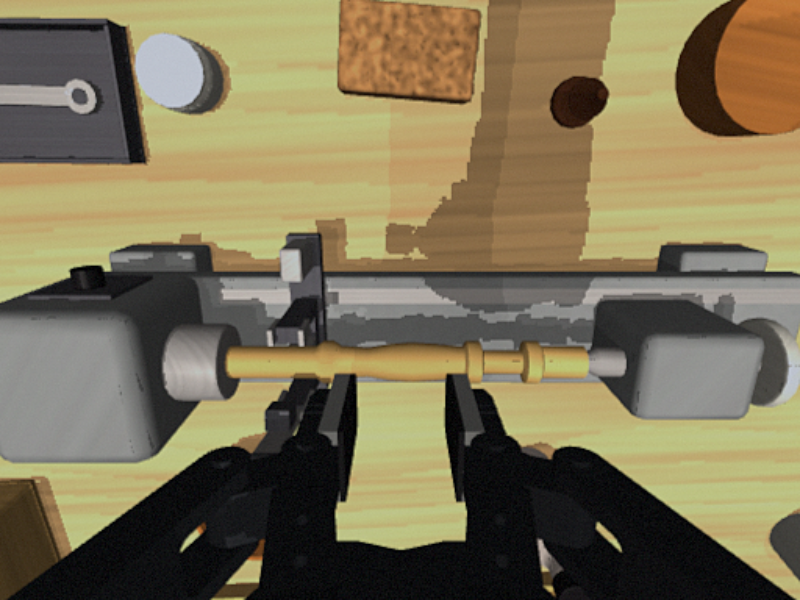

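The picture shows the beads at columns ~474 and ~533, the waist between them at (503,362), the tab top at (291,265), and the keeper leaning back with its knob near (280,415). Now the measurements.

```bash
python3 - <<'E'
from h import *
f=load("w5"); P=cloud(f); z=P[...,2]; h=cv2.cvtColor(f["pixels"],cv2.COLOR_RGB2HSV)
yaw=np.radians(-2.9); ex=np.array([np.cos(yaw),np.sin(yaw)]); ey=np.array([-np.sin(yaw),np.cos(yaw)])
m=(h[...,1]>90)&(z>.085)&(z<.14)
top=[];bot=[];U=range(290,376)
for u in U:
    r=np.nonzero(m[215:250,u])[0]+215
    top.append(r.min() if len(r) else -1); bot.append(r.max() if len(r) else -1)
print("top",list(zip(U,top,bot)))
# tab top: brightness mask
mt=(abs(z-.114)<.006); mt[:, :170]=0; mt[:,205:]=0; mt[:150]=0; mt[190:]=0
v,u=np.nonzero(mt); print("tab px",u.min(),u.max(),v.min(),v.max())
for nm,zz in(("top",.114),):
    for a,b in((u.min(),v.min()),(u.max()+1,v.max()+1)): print(ray(f,a,b,zz))
print("med",np.round(np.median(P[mt],0),4))
# steady dark pixels beyond the spindle: knob
mk=np.zeros(z.shape,bool); mk[252:285,160:192]=1
for r in range(250,290,3): print(r,[round(float(x),3) for x in z[r,166:196:3]],[round(float(x),3) for x in P[r,166:196:3,0]])
E
```

```text
top [(290, np.int64(222), np.int64(238)), (291, np.int64(222), np.int64(238)), (292, np.int64(222), np.int64(238)), (293, np.int64(222), np.int64(238)), (294, np.int64(222), np.int64(238)), (295, np.int64(222), np.int64(238)), (296, np.int64(221), np.int64(238)), (297, np.int64(219), np.int64(238)), (298, np.int64(218), np.int64(238)), (299, np.int64(218), np.int64(239)), (300, np.int64(219), np.int64(242)), (301, np.int64(218), np.int64(245)), (302, np.int64(218), np.int64(245)), (303, np.int64(218), np.int64(245)), (304, np.int64(219), np.int64(245)), (305, np.int64(218), np.int64(245)), (306, np.int64(219), np.int64(245)), (307, np.int64(221), np.int64(245)), (308, np.int64(224), np.int64(241)), (309, np.int64(225), np.int64(238)), (310, np.int64(225), np.int64(238)), (311, np.int64(225), np.int64(238)), (312, np.int64(225), np.int64(238)), (313, np.int64(225), np.int64(238)), (314, np.int64(225), np.int64(238)), (315, np.int64(225), np.int64(238)), (316, np.int64(225), np.int64(238)), (317, np.int64(225), np.int64(238)), (318, np.int64(225), np.int64(238)), (319, np.int64(225), n
[... 3535 characters left out ...]
8, 0.178, 0.176, 0.177, 0.176, 0.165, 0.297, 0.304] [0.699, 0.699, 0.587, 0.586, 0.588, 0.587, 0.588, 0.595, 0.511, 0.507]
280 [0.002, 0.184, 0.183, 0.184, 0.184, 0.183, 0.177, 0.307, 0.307, 0.309] [0.703, 0.585, 0.586, 0.586, 0.586, 0.587, 0.59, 0.506, 0.506, 0.505]
283 [0.002, 0.191, 0.19, 0.19, 0.189, 0.186, 0.308, 0.307, 0.311, 0.311] [0.709, 0.584, 0.585, 0.585, 0.585, 0.588, 0.507, 0.507, 0.505, 0.505]
286 [0.196, 0.196, 0.195, 0.195, 0.194, 0.311, 0.31, 0.311, 0.312, 0.313] [0.583, 0.584, 0.584, 0.584, 0.585, 0.506, 0.507, 0.506, 0.506, 0.505]
289 [0.201, 0.202, 0.202, 0.2, 0.196, 0.313, 0.313, 0.312, 0.313, 0.312] [0.583, 0.582, 0.583, 0.584, 0.587, 0.506, 0.506, 0.507, 0.506, 0.507]
```

```bash
python3 - <<'E'
from h import *
f=load("w5"); s=state(); 
tab=ray(f,187,169.5,.114)
for yd in(-2.5,-2.9,-3.3):
    yaw=np.radians(yd); ex=np.array([np.cos(yaw),np.sin(yaw)]); ey=np.array([-np.sin(yaw),np.cos(yaw)])
    a=ray(f,320.5,220,.109); b=ray(f,321.35,244,.121); print(yd,a,b,"delta",(a[:2]-tab[:2])@ey,(b[:2]-tab[:2])@ey, "x",(a[:2]-tab[:2])@ex,(b[:2]-tab[:2])@ex)
# spindle direction from centreline of left stock & tail: column mid at u 150 & 310
bl=[ray(f,u+.5,np.mean(np.nonzero((cv2.cvtColor(f["pixels"],cv2.COLOR_RGB2HSV)[215:250,u,1]>90)&(abs(cloud(f)[215:250,u,2]-.115)<.025))[0])+215.5,.117)[:2] for u in (*range(150,170),*range(312,330),*range(350,370))]
bl=np.array(bl); k=np.polyfit(bl[:,1],bl[:,0],1); print("spindle axis x=%.4f+%.4f y, yaw %.2f"%(k[1],k[0],-np.degrees(np.arctan(k[0]))))
print("tab",tab); R=np.array([[np.cos(np.radians(177.1)),np.sin(np.radians(177.1))],[np.sin(np.radians(177.1)),-np.cos(np.radians(177.1))]]) # rows tool x,y
print("to tab tool units",R@(tab[:2]-s["eef_pos"][:2])/.02,"z",(s["eef_pos"][2]-.255)/.02)
E
```

```text
-2.5 [0.56842424 0.07818858 0.109     ] [0.5908357  0.07697131 0.121     ] delta 0.1378705734842721 0.13763203348598974 x 0.05766700095179282 0.08011021872908679
-2.9 [0.56842424 0.07818858 0.109     ] [0.5908357  0.07697131 0.121     ] delta 0.13826980201989672 0.138187949779893 x 0.0567030852867347 0.07914742144846224
-3.3 [0.56842424 0.07818858 0.109     ] [0.5908357  0.07697131 0.121     ] delta 0.1386622914804405 0.13873713098807808 x 0.05573640599329581 0.07818076663417664
spindle axis x=0.5749+0.0507 y, yaw -2.90
tab [ 0.5047983  -0.05703537  0.114     ]
to tab tool units [ 0.56428077 -3.42250035] z 9.09145442196494
```

Waist-to-steady travel is 138 mm along the lathe (yaw −2.9°, both silhouettes agree). Next, onto the tab.

```bash
python3 -m handwheel '[{"slide":[0.14,-0.86,0],"turn":[0,0,0]},{"slide":[0.14,-0.86,0],"turn":[0,0,0]},{"slide":[0.14,-0.85,0],"turn":[0,0,0]},{"slide":[0.14,-0.85,0],"turn":[0,0,0]},{"slide":[0,0,1],"turn":[0,0,0]},{"slide":[0,0,1],"turn":[0,0,0]},{"slide":[0,0,1],"turn":[0,0,0]},{"slide":[0,0,1],"turn":[0,0,0]}]'
python3 -m handwheel '[{"slide":[0,0,1],"turn":[0,0,0]},{"slide":[0,0,1],"turn":[0,0,0]},{"slide":[0,0,1],"turn":[0,0,0]},{"slide":[0,0,1],"turn":[0,0,0]},{"slide":[0,0,1],"turn":[0,0,0]},{"slide":[0,0,0.1],"turn":[0,0,0]},{"slide":[0,0,0],"turn":[0,0,0]},{"slide":[0,0,0],"turn":[0,0,0]}]'
python3 -m handwheel '[{"slide":[0,0,0],"turn":[0,0,0]},{"slide":[0,0,0],"turn":[0,0,0]},{"slide":[0,0,0],"turn":[0,0,0]},{"slide":[0,0,0],"turn":[0,0,0]},{"slide":[0,0,0],"turn":[0,0,0]}]' -1 50
```

```text
time_s: 13.85
eef_pos: [0.5048, -0.0574, 0.3566]
tcp_rot: [-180.0, 0.0, 177.0]
force: [-1.0, -0.7, -0.0]
width: 0.0297
grasp_force: 0.0
time_s: 14.52
eef_pos: [0.5054, -0.0568, 0.2561]
tcp_rot: [-180.0, 0.0, 177.1]
force: [-0.3, -0.8, -0.2]
width: 0.0302
grasp_force: 0.0
time_s: 14.93
eef_pos: [0.506, -0.0568, 0.257]
tcp_rot: [-179.9, 0.2, 177.1]
force: [-1.3, -1.8, 6.2]
width: 0.0134
grasp_force: 49.5
```

```bash
python3 -m handwheel '[{"slide":[0,0.5,0],"turn":[0,0,0]},{"slide":[0,0.6,0],"turn":[0,0,0]},{"slide":[0,0.6,0],"turn":[0,0,0]},{"slide":[0,0.6,0],"turn":[0,0,0]},{"slide":[0,0.6,0],"turn":[0,0,0]},{"slide":[0,0.6,0],"turn":[0,0,0]},{"slide":[0,0.6,0],"turn":[0,0,0]},{"slide":[0,0.6,0],"turn":[0,0,0]}]'
python3 -m handwheel '[{"slide":[0,0.6,0],"turn":[0,0,0]},{"slide":[0,0.6,0],"turn":[0,0,0]},{"slide":[0,0.5,0],"turn":[0,0,0]},{"slide":[0,0.3,0],"turn":[0,0,0]},{"slide":[0,0.21,0],"turn":[0,0,0]},{"slide":[0,0,0],"turn":[0,0,0]},{"slide":[0,0,0],"turn":[0,0,0]},{"slide":[0,0,0],"turn":[0,0,0]}]'
python3 -c "
from h import *
s=state(); p=s['eef_pos']; print(p, (p[:2]-np.array([.506,-.0568]))@np.array([np.sin(np.radians(2.9)),np.cos(np.radians(2.9))]))"
```

```text
time_s: 15.6
eef_pos: [0.5108, 0.0376, 0.2569]
tcp_rot: [-179.9, 0.2, 177.1]
force: [-1.9, -3.9, 6.0]
width: 0.0128
grasp_force: 49.5
time_s: 16.27
eef_pos: [0.513, 0.0823, 0.2569]
tcp_rot: [179.9, 0.2, 177.2]
force: [-1.0, 1.3, 6.2]
width: 0.0131
grasp_force: 49.5
[0.51299424 0.082338   0.2569339 ] 0.13931367301704423
```

```bash
python3 -m handwheel '[{"slide":[0,0,0],"turn":[0,0,0]},{"slide":[0,0,0],"turn":[0,0,0]},{"slide":[0,0,0],"turn":[0,0,0]},{"slide":[0,0,-0.5],"turn":[0,0,0]},{"slide":[0,0,-1],"turn":[0,0,0]},{"slide":[0,0,-1],"turn":[0,0,0]},{"slide":[0,0,-1],"turn":[0,0,0]},{"slide":[0,0,-1],"turn":[0,0,0]}]' -0.3
python3 -m handwheel '[{"slide":[0,0,-1],"turn":[0,0,0]},{"slide":[0,0,-1],"turn":[0,0,0]},{"slide":[0,0,-1],"turn":[0,0,0]},{"slide":[0,0,-1],"turn":[0,0,0]},{"slide":[-0.2,-1,0],"turn":[0,0,0]},{"slide":[-0.2,-1,0],"turn":[0,0,0]},{"slide":[-0.2,-1,0],"turn":[0,0,0]},{"slide":[-0.2,-1,0],"turn":[0,0,0]}]' -1
python3 -m handwheel '[{"slide":[-0.2,-1,0],"turn":[0,0,0]},{"slide":[0,0,0],"turn":[0,0,0]},{"slide":[0,0,0],"turn":[0,0,0]}]'
python3 - <<'E'
from h import *
f=grab("wrist","w6"); grab("top","top6");grab("side","side6"); print(np.round(-f["t"]@f["R"],3))
cv2.imwrite("pics/w6.png",cv2.resize(f["pixels"][120:384,200:512,::-1],None,fx=2.2,fy=2.2))
E
```

```text
time_s: 16.93
eef_pos: [0.5121, 0.0817, 0.3468]
tcp_rot: [180.0, 0.0, 177.1]
force: [0.6, 0.5, 0.1]
width: 0.0298
grasp_force: 0.0
time_s: 17.6
eef_pos: [0.5242, 0.0003, 0.4262]
tcp_rot: [180.0, 0.0, 177.1]
force: [-0.2, 0.2, -0.1]
width: 0.0002
grasp_force: 0.0
time_s: 17.85
eef_pos: [0.5272, -0.0199, 0.4257]
tcp_rot: [180.0, 0.0, 177.0]
force: [0.1, -0.9, -1.0]
width: -0.0001
grasp_force: 0.0
[ 0.448 -0.015  0.397]
```

View pics/w6.png

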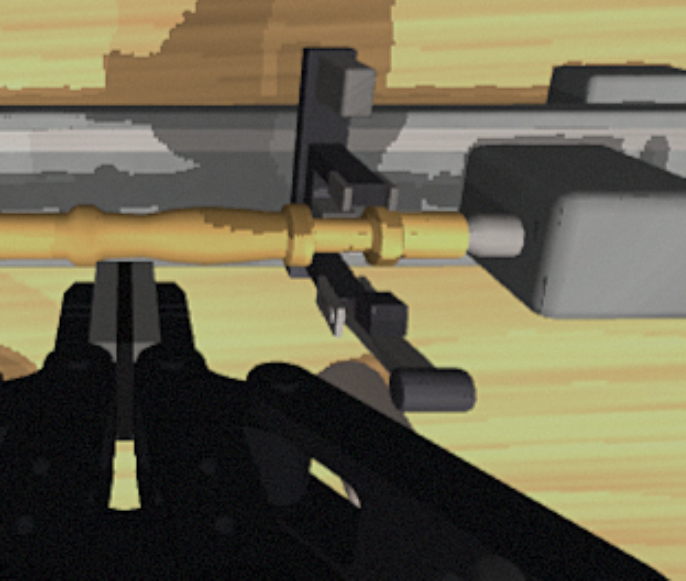

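The picture shows the keeper upright, with its knob at crop (432,390) and pad block at (380,310). The tab top is at (358,88) and the beads are at columns 297 and 386. Now I'll check centring and the knob position.

```bash
python3 - <<'E'
from h import *
f=load("w6"); P=cloud(f); z=P[...,2]; h=cv2.cvtColor(f["pixels"],cv2.COLOR_RGB2HSV)
yaw=np.radians(-2.9); ex=np.array([np.cos(yaw),np.sin(yaw)]); ey=np.array([-np.sin(yaw),np.cos(yaw)])
# tab top
m=abs(z-.1145)<.005; m[:145]=0; m[178:]=0; m[:,:340]=0; m[:,380:]=0
v,u=np.nonzero(m); um=(u.min()+u.max()+1)/2; vm=(v.min()+v.max()+1)/2; tab=ray(f,um,vm,.114); print("tab",u.min(),u.max(),v.min(),v.max(),tab, np.ptp(P[m][:,:2]@ey))
# waist: silhouette rows
y=(h[...,1]>90)&(z>.085)&(z<.14)
pr=[(u,int(np.nonzero(y[205:250,u])[0].min()+205),int(np.nonzero(y[205:250,u])[0].max()+205)) for u in range(326,388)]
print([(a,b,c) for a,b,c in pr])
# knob
k=(z>.17)&(z<.24)&(np.arange(512)[None]>350)&(np.arange(384)[:,None]>275)
v,u=np.nonzero(k); q=P[k]; a=q[:,:2]@ey; b=q[:,:2]@ex
print("knob px",u.min(),u.max(),v.min(),v.max(),"zmax",np.percentile(q[:,2],[2,50,98]),"along",np.percentile(a,[1,99]),"x",np.percentile(q[:,0],[1,50,99]),"y",np.percentile(q[:,1],[1,50,99]))
t=q[q[:,2]>np.percentile(q[:,2],97)-.002]; print("near top",t.mean(0))
E
```

```text
tab 353 370 150 173 [0.51233023 0.0828522  0.114     ] 0.013982344392760443
[(326, 217, 237), (327, 217, 237), (328, 215, 237), (329, 213, 239), (330, 213, 240), (331, 213, 240), (332, 213, 240), (333, 213, 240), (334, 213, 240), (335, 213, 240), (336, 213, 240), (337, 213, 240), (338, 213, 240), (339, 213, 241), (340, 215, 241), (341, 217, 244), (342, 219, 248), (343, 219, 248), (344, 219, 234), (345, 219, 234), (346, 219, 236), (347, 219, 234), (348, 219, 236), (349, 219, 234), (350, 219, 234), (351, 219, 234), (352, 219, 234), (353, 219, 237), (354, 219, 234), (355, 219, 233), (356, 219, 233), (357, 220, 233), (358, 219, 243), (359, 219, 244), (360, 219, 246), (361, 219, 245), (362, 219, 233), (363, 219, 233), (364, 218, 233), (365, 216, 234), (366, 214, 237), (367, 214, 247), (368, 214, 239), (369, 214, 241), (370, 214, 241), (371, 214, 241), (372, 214, 241), (373, 214, 241), (374, 214, 241), (375, 214, 241), (376, 216, 241), (377, 216, 241), (378, 216, 241), (379, 216, 239), (380, 216, 238), (381, 217, 237), (382, 217, 236), (383, 217, 236), (384, 217, 236), (385, 217, 236), (386, 217, 236), (387, 217, 236)]
knob px 366 416 276 307 zmax [0.17902482 0.21451642 0.21891559] along [0.09669098 0.12002887] x [0.58437505 0.59010853 0.60041138] y [0.06684158 0.07654451 0.09028225]
near top [0.59090073 0.07841696 0.21796023]
```

```bash
python3 - <<'E'
from h import *
f=load("w6"); yaw=np.radians(-2.9); ex=np.array([np.cos(yaw),np.sin(yaw)]); ey=np.array([-np.sin(yaw),np.cos(yaw)])
tab=np.array([.51233,.08285])
for a,b in((340.7,365.2),(328.5,379)):
    w=[ray(f,u,215,.109)[:2]@ey for u in(a,b)]; print("span",w[1]-w[0],"mid - tab",np.mean(w)-tab@ey)
j=tab+66e-3*ex; hinge=j+.027*ex; print("jaw",j,"hinge",hinge, "knob from hinge", (np.array([.5909,.0784])-hinge)@ex)
s=state(); R=np.array([[np.cos(np.radians(177.1)),np.sin(np.radians(177.1))],[np.sin(np.radians(177.1)),-np.cos(np.radians(177.1))]])
for nm,p in(("behind",hinge+.05*ex),("closedknob",hinge-.072*ex)): print(nm,p,R@(p-s["eef_pos"][:2])/.02)
E
```

```text
span 0.02527745100531273 mid - tab -0.0016062660929712508
span 0.05210286608878206 mid - tab -0.000778677544367834
jaw [0.57824548 0.07951087] hinge [0.6052109  0.07814486] knob from hinge -0.01430548152269711
behind [0.65514687 0.07561521] [-6.15911704  5.02218602]
closedknob [0.53330311 0.08178755] [-0.05911704  5.02218602]
```

The steady is centred to within about 1.5 mm. The keeper is at ~1.38 rad with the knob at x 0.591, z 0.211. I'll go behind the knob with the fingers shut and sweep it forward.

```bash
python3 -m handwheel '[{"slide":[-0.9,0.84,0],"turn":[0,0,0]},{"slide":[-0.9,0.84,0],"turn":[0,0,0]},{"slide":[-0.9,0.84,0],"turn":[0,0,0]},{"slide":[-0.9,0.84,0],"turn":[0,0,0]},{"slide":[-0.9,0.83,0],"turn":[0,0,0]},{"slide":[-0.9,0.83,0],"turn":[0,0,0]},{"slide":[0,0,0.9],"turn":[0,0,0]},{"slide":[0,0,1],"turn":[0,0,0]}]'
python3 -m handwheel '[{"slide":[0,0,1],"turn":[0,0,0]},{"slide":[0,0,0],"turn":[0,0,0]},{"slide":[0.5,0,0],"turn":[0,0,0]},{"slide":[0.5,0,0],"turn":[0,0,0]},{"slide":[0.5,0,0],"turn":[0,0,0]},{"slide":[0.5,0,0],"turn":[0,0,0]},{"slide":[0,0,0],"turn":[0,0,0]}]'
python3 -m handwheel '[{"slide":[0.5,0,0],"turn":[0,0,0]},{"slide":[0.5,0,0],"turn":[0,0,0]},{"slide":[0.5,0,0],"turn":[0,0,0]},{"slide":[0.5,0,0],"turn":[0,0,0]},{"slide":[0.4,0,0],"turn":[0,0,0]},{"slide":[0,0,0],"turn":[0,0,0]}]'
python3 - <<'E'
from h import *
f=grab("side","side7"); g=f["pixels"][120:290,180:380,::-1]; cv2.imwrite("pics/side7.png",cv2.resize(g,None,fx=3.2,fy=3.2,interpolation=cv2.INTER_CUBIC))
E
```

```text
time_s: 18.67
eef_pos: [0.6416, 0.0781, 0.3881]
tcp_rot: [180.0, 0.2, 177.3]
force: [-0.0, -0.7, -0.3]
width: 0.0005
grasp_force: 0.0
time_s: 19.25
eef_pos: [0.599, 0.0785, 0.3689]
tcp_rot: [180.0, 0.0, 177.2]
force: [0.4, -0.2, 0.4]
width: 0.0001
grasp_force: 0.0
time_s: 19.75
eef_pos: [0.5513, 0.0806, 0.3683]
tcp_rot: [180.0, -0.0, 177.2]
force: [-1.8, 0.5, 2.8]
width: -0.0005
grasp_force: 1.6
```

View pics/side7.png

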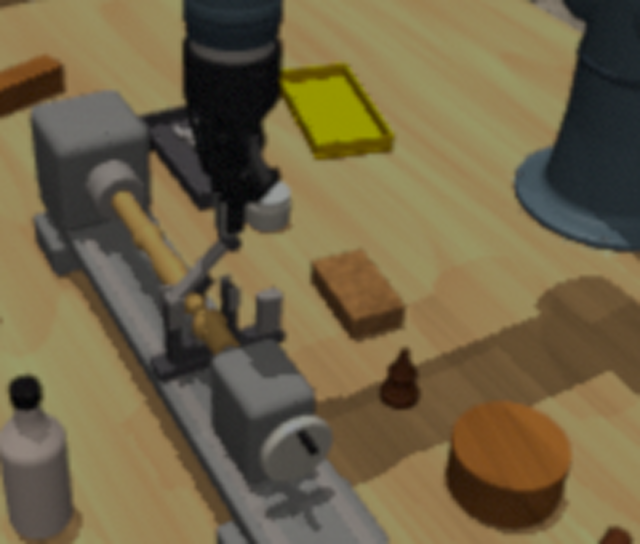

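The keeper is now at about 45°, with its knob at (232,240) under the fingertips. I'll press it down, following the arc.

```bash
python3 -m handwheel '[{"slide":[0.2,0,0.35],"turn":[0,0,0]},{"slide":[0.2,0,0.35],"turn":[0,0,0]},{"slide":[0.2,0,0.35],"turn":[0,0,0]},{"slide":[0.1,0,0.35],"turn":[0,0,0]},{"slide":[0,0,0.35],"turn":[0,0,0]},{"slide":[0,0,0.35],"turn":[0,0,0]},{"slide":[0,0,0],"turn":[0,0,0]}]'
python3 -m handwheel '[{"slide":[0,0,0.2],"turn":[0,0,0]},{"slide":[0,0,0.15],"turn":[0,0,0]},{"slide":[0,0,0],"turn":[0,0,0]},{"slide":[0,0,0],"turn":[0,0,0]}]'
```

```text
time_s: 20.38
eef_pos: [0.538, 0.0808, 0.3233]
tcp_rot: [-180.0, -0.1, 177.1]
force: [0.1, -0.3, -0.0]
width: 0.0003
grasp_force: 0.0
time_s: 20.72
eef_pos: [0.5385, 0.0808, 0.3192]
tcp_rot: [180.0, 0.1, 177.1]
force: [-1.8, -0.2, 5.5]
width: 0.0
grasp_force: 2.6
```

```bash
python3 -m handwheel '[{"slide":[0,0,0.1],"turn":[0,0,0]},{"slide":[0,0,0],"turn":[0,0,0]},{"slide":[0,0,0],"turn":[0,0,0]}]'
python3 -m handwheel '[{"slide":[0,0,0.1],"turn":[0,0,0]},{"slide":[0,0,0],"turn":[0,0,0]},{"slide":[0,0,0],"turn":[0,0,0]}]'
```

```text
time_s: 20.97
eef_pos: [0.5384, 0.0808, 0.3187]
tcp_rot: [180.0, 0.1, 177.1]
force: [-5.3, -1.0, 15.2]
width: -0.0002
grasp_force: 7.4
time_s: 21.22
eef_pos: [0.5383, 0.0809, 0.3183]
tcp_rot: [180.0, 0.2, 177.1]
force: [-9.1, 0.1, 24.9]
width: 0.0001
grasp_force: 12.2
```

It met firm resistance at tip z≈0.146, the expected closed height. I'll back off and verify everything.

```bash
python3 -m handwheel '[{"slide":[0,0,-0.4],"turn":[0,0,0]},{"slide":[0,0,-1],"turn":[0,0,0]},{"slide":[0,0,-1],"turn":[0,0,0]},{"slide":[0,0,-1],"turn":[0,0,0]},{"slide":[0,0,-1],"turn":[0,0,0]},{"slide":[0,0,-1],"turn":[0,0,0]},{"slide":[0,-1,0],"turn":[0,0,0]},{"slide":[0,-1,0],"turn":[0,0,0]}]'
python3 -m handwheel '[{"slide":[0,-1,0],"turn":[0,0,0]},{"slide":[0,-1,0],"turn":[0,0,0]},{"slide":[0,-1,0],"turn":[0,0,0]},{"slide":[0,0,0],"turn":[0,0,0]},{"slide":[0,0,0],"turn":[0,0,0]},{"slide":[0,0,0],"turn":[0,0,0]}]'
python3 - <<'E'
from h import *
f=grab("wrist","w8"); P=cloud(f); z=P[...,2]
yaw=np.radians(-2.9); ex=np.array([np.cos(yaw),np.sin(yaw)]); ey=np.array([-np.sin(yaw),np.cos(yaw)])
o=np.array([.57825,.0795])+.027*ex; q=(P[...,:2]-o); X=q@ex; Y=q@ey
for a in(-.078,-.072,-.066,-.055,-.045,-.035,-.02):
    m=(abs(X-a)<.002)&(abs(Y)<.004)&(z>.125); print(a,m.sum(),np.round(np.median(z[m]),4) if m.any() else "")
m=(X<-.06)&(X>-.085)&(abs(Y)<.03)&(z>.13)&(z<.16); print("knob y range",np.percentile(Y[m],[1,99]))
m=abs(z-.1145)<.005; m[:,:330]=0; m[:,390:]=0; m&=(X<-.075)&(X>-.11); v,u=np.nonzero(m); t=ray(f,(u.min()+u.max()+1)/2,(v.min()+v.max()+1)/2,.114); print("tab",t,np.ptp(P[m][:,:2]@ey))
m=(abs(P[...,0]-.382)<.04)&(abs(P[...,1]+.27)<.05)&(f["pixels"].max(-1)>110); print("spanner z",np.median(z[m]) if m.any() else None)
g=np.vstack([f["pixels"][:,:,::-1]]); cv2.imwrite("pics/w8.png",g); print(state()["force"])
E
```

```text
time_s: 21.88
eef_pos: [0.5371, 0.0411, 0.4241]
tcp_rot: [180.0, 0.3, 177.2]
force: [0.1, 0.2, -0.6]
width: -0.0002
grasp_force: 0.0
time_s: 22.38
eef_pos: [0.5334, -0.0188, 0.4223]
tcp_rot: [180.0, 0.0, 177.1]
force: [0.1, -0.0, 0.5]
width: 0.0001
grasp_force: 0.0
-0.078 46 0.1449
-0.072 42 0.1474
-0.066 34 0.1451
-0.055 38 0.1448
-0.045 35 0.1448
-0.035 35 0.1447
-0.02 34 0.145
knob y range [-0.01180685  0.01114535]
tab [0.51285854 0.08338313 0.114     ] 0.014590732184276131
spanner z 0.013387528263878404
[-0.5794793  -0.38046595 -0.089466  ]
```

View pics/w8.png

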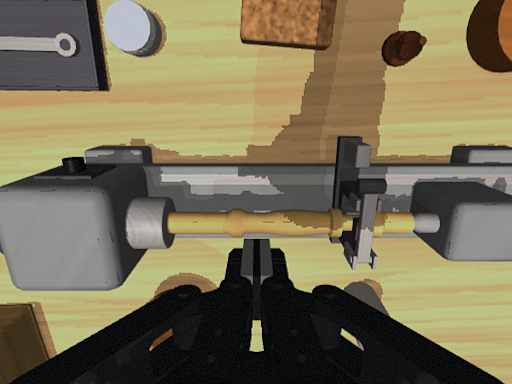

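The keeper arm is level (z 0.1447–0.145 along its length, knob top 0.147). The steady is within ~2 mm of the waist's middle, the spanner is flat in the tray, and the robot is clear.

```bash
python3 -c "
from plant import ctrl; print(ctrl.hand_in())"
```

```text
the job is handed in; nothing more can be done
None
```

I've handed the job in at about 22 s of the 64 s allowed: by my last measurements the spanner lies flat in the steel tray, the steady is about 2 mm from the waist's middle, and the keeper is fully closed; the hand-in returned no verdict.

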